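Click the length stop into its index and slide the clip up to it

ROBOT

A 6-joint arm with a two-finger parallel gripper is mounted at the origin on the work surface; the furniture and walls round the work are solid. World frame = base frame: x ahead of the robot, y to its left, z up, the work surface at z = 0. Lengths are in m, angles in degrees, forces in N, time in s.
With the tool pointing down it reaches from about 0.325 to 0.85 m from the base axis. Payload 15.5 kg.
Tool frame: the origin (TCP) lies between the finger pads; the fingertips stand 25 mm ahead of it and the grasp point (between the pads) lies 6 mm ahead of it; z points along the fingers, x is the direction in which the jaws open and shut, and the axes are right-handed (so a half turn about z gives the same grasp; the last joint's range is limited). The gripper opens to 91 mm and grips with 3 to 60 N. Pads are 32 mm wide; open, the fingers measure 118 mm over their backs; the gripper's body (76 mm by 178 mm) begins 60 mm behind the grasp point.
Start: joints at [68.612, 28.281, 77.091, -0, 74.628, -5.472], TCP at [0.171, 0.601, 0.239] pointing down, gripper open.
Joint ranges: [-166.48, 166.48], [-47.26, 123.95], [12.59, 153.08], [-70.14, 250.14], [6.76, 159.57], [-176.63, 176.63]. Speed limits (degrees/s): [108.29, 108.29, 147.25, 172.46, 172.46, 172.46].

INTERFACE

Orientations are given as [roll, pitch, yaw] about the fixed x, y, z axes, in that order (R = Rz(yaw) Ry(pitch) Rx(roll)).
In Python, from bench import * gives the robot as it stands. Calls block until the motion is done:
- move_pose(position, orientation): joint-space move of the TCP to a pose.
- movel(position, v=0.15, orientation=None): straight line of the TCP; orientation=None keeps the orientation; v is the mean speed in m/s.
- move_joints(angles): joint-space move.
- ungrasp() and grab(grip_force=None): open the fingers fully, or close them until they stop; grip_force is the grip in N (None keeps the last).
- wait(seconds).
- ik(position, orientation): joint angles nearest the present ones, or None.
- read_state(): the state.
- capture(name): name is "side" or "top" or "wrist"; returns the picture (420x560x3 uint8, red, green, blue); there is no depth.
- camera_model(name): a dict with "K" (3x3 intrinsics, pixels), "extrinsics" (4x4, takes a point from camera to world coordinates); the wrist camera has in their place "hand_eye" (4x4, takes a point from camera to tool coordinates, whose origin is the TCP and whose axes are the tool frame's). Camera axes: x right, y up, looking along -z (the intrinsics and any distortion apply to the point x, -y, -z); pixel columns grow to the right and rows downward; lengths in m; the calibration is good to about 2 mm. A picture is of the moment at which its call begins: read the wrist's pose just before it. camera_model takes no time and is no camera call.
A pose or a line that the arm cannot do raises IKError and nothing moves.
- sign_off(): hands the job in, once; it reports no verdict.
The state is a dict: "time": time; "joint_pos": joint angles; "joint_vel": joint speeds; "joint_torque": joint torques, N m; "ee_pos": TCP position; "tool_rot": TCP orientation; "ft_force": force on the tool from outside, world axes, zero at the start; "ft_torque": the same for the moment, N m; "gripper_width": finger opening in m.
Only numpy, scipy, OpenCV 4.12 (cv2) and the standard library are available. Lean on these libraries where they do the work, as an engineer would, in place of code of your own. Each camera call takes 0.05 s, during which the arm holds its last target.

TASK

Set up the drilling jig: push the sliding stop along its rail to the left until its sprung nose clicks in between the two upright pins, without running past them. Then push the loose angle clip along its channel to the right until its end is up against the stop, with the stop still clicked in. Only push, with the fingertips: do not squeeze the stop between the fingers, do not lift the clip, and leave the other things on the bench where they lie.

Things in the scene. Friction and masses are not known exactly. Their poses are not given: they have to be found in the camera images.
- jig: drilling jig fixed on the bench, place and yaw vary: grey plate 103x400x6 mm. Origin: under its middle; z up, y along the rail (robot's left), x away from the robot. Clip channel along y at x = -28 mm, 34 mm wide between lips 11 mm above the bench; rail at x = +8 mm, 16 mm wide, top 24 mm above the bench, end blocks 26 mm high at y = +/-191 mm
- stop (a joint): travel of the sliding stop along the rail in m, growing to the left (jig's +y), range 0 to 0.27; at 0 the stop's middle is at y = -160 mm of the jig. It starts at the right. Friction about 1.5 N; it stays where it is left
- push_face (a point): middle of the stop's right-hand (-y) end face, 40 mm above the bench: push here to the left (jig's +y). The stop is a dark block 40 mm long (y), 32 mm wide (x -8 to 24 mm of the jig), its top 58 mm above the bench. At its left end an aluminium arm and paddle, 9 mm thick, top 39 mm above the bench, reach toward the robot across the channel. Axes as the jig's
- nose_line (a point): round sprung nose, 12 mm thick, that points out of the far (+x) side of the stop at the middle of its length (20 mm left of its right-hand end face), 36 mm above the bench. Axes as the jig's
- gap (a point): gap between two upright 12 mm pins, 20 mm apart along y, tops 50 mm above the bench, on a block clamped behind the rail; its place along y varies. Stop set: nose and gap at the same y of the jig. Coming from the right the push rises to about 10 N from 20 mm before the gap, fades to nothing at 10 mm, and from about 8 mm before the stop springs home by itself. It holds against about 8 N
- stop_face (a point): left-hand (+y) face of the stop's paddle, in the middle of the channel, 18.5 mm above the bench: the clip's end comes up against it. 20 mm to the left of the nose. Axes as the jig's
- clip: loose work piece, a drilled aluminium angle clip 52x31x25 mm, about 30 g, in the channel to the left of the stop. Origin: middle of its underside, 6 mm above the bench; x along its 52 mm length, to the left along the channel, y toward the robot
- clip_center (a point): centre of the clip's 52x31x25 mm outline; axes as the clip's
- clip_push (a point): left-hand end of the clip's upright leg (2 mm thick, on the robot-side edge of the clip, top 31 mm above the bench), 22.5 mm above the bench: push here to the right, with the fingertips just above the lips (16 mm above the bench). Axes as the clip's
- spare_angle: spare aluminium angle clip, 75x25x20 mm, loose, lying on the bench between robot and jig; not to be moved
- holder_a: dark spring sheet holder, a 65 mm long, 12 mm thick pin-like tool, loose, lying on the bench between robot and jig; not to be moved
- holder_b: yellowish spring sheet holder, 65 mm long, 12 mm thick, loose, lying on the bench between robot and jig; not to be moved
There are look-alikes about, which are no part of the job. What is shaped like the clip but black is not meant.

How it is judged (in metres and radians):
On the way, in this order (a step that is already met when the one before it is completed fails the run):
1. the stop's nose sits in the gap between the pins, the clip not yet touching the stop (y of nose_line in the frame of gap between -0.002 and 0.002 m and velocity of joint stop between -0.01 and 0.01 m/s and y of clip_center in the frame of stop_face above 0.035 m), for 0.3 s.
2. the clip's end is up against the stop, the stop still clicked in (y of nose_line in the frame of gap between -0.002 and 0.002 m and y of clip_center in the frame of stop_face between 0.024 and 0.0285 m and x of clip_center in the frame of stop_face between -0.006 and 0.006 m and z of clip_center in the frame of stop_face between -0.003 and 0.003 m and angle between the x axis of clip_center and the y axis of jig, either way round below 0.1 rad), for 0.2 s.
At the end, for the whole second after the job is handed in: the nose within 2 mm of the middle of the gap along the rail; the clip at rest flat in the channel (within 0.1 rad of the rail, within 6 mm of the channel's middle), the gap between its end and the stop's paddle under 2.5 mm (all of step 2 and linear speed of clip below 0.01 m/s); the robot touches nothing.
It fails at once if the stop ran past the pins (nose more than 11 mm beyond the gap) (y of nose_line in the frame of gap above 0.011 m).
It fails at once if the stop was squeezed between the fingers (both end faces pressed at once) (contact force between the fingers and stop_c0 above 0.5 N and contact force between the fingers and stop_c1 above 0.5 N).
It fails at once if the clip was lifted off the plate by more than 8 mm (z of clip in the frame of jig above 0.014 m).
It fails at once if one of the other loose things was moved by more than 20 mm (distance of any of spare_angle, holder_a, holder_b from where it was at the start of the episode above 0.02 m).
It also fails if it takes over 59 s, if anything falls off the work surface, if the arm or the gripper's body presses on something with over 40 N, if the wrist force passes 120 N, or if a joint passes its speed limit or range.

## Working session

There is one attempt and no reset: what is moved stays moved. The work goes in short steps, each a Python script; the robot and the scene stay as the last script left them, time stands still between calls to the robot, and variables do not carry over. Pictures are saved under pics/ and viewed, and the job is handed in when it is done.

```bash
mkdir -p pics; ls
python3 - <<'E'
from bench import *
import cv2
s=read_state(); print(s)
for n in("side","top","wrist"):
    cv2.imwrite(f"pics/a_{n}.png",capture(n)[:,:,::-1]); print(n,camera_model(n))
E
```

```text
pics
{'time': 0.0, 'joint_pos': array([ 6.86112889e+01,  2.83167970e+01,  7.71275663e+01,  2.15120595e-04,
        7.46290402e+01, -5.47155810e+00]), 'joint_vel': array([ 0.06035044,  0.03797543, -0.02958193,  0.04087085,  0.00113513,
       -0.09345807]), 'joint_torque': array([ 1.52421990e-04, -8.78772855e+01, -3.81863809e+01,  7.06906174e-02,
        5.32297441e-02, -2.53030561e-05]), 'ee_pos': array([0.17126714, 0.60070405, 0.23831492]), 'tool_rot': array([-1.79992794e+02,  7.30492449e-02,  7.40827944e+01]), 'ft_force': array([-0.02631985, -0.22712545,  0.33434357]), 'ft_torque': array([-0.0220737 ,  0.038272  , -0.00998318]), 'gripper_width': 0.09133173361069129}
side {'K': array([[432.71386862,   0.        , 278.7389441 ],
       [  0.        , 432.71386862, 206.30610736],
       [  0.        ,   0.        ,   1.        ]]), 'extrinsics': array([[ 0.93110107,  0.21107639, -0.2974854 ,  0.09922265],
       [-0.36475568,  0.53426502, -0.76257077, -0.79723971],
       [-0.00202465,  0.81853995,  0.57444604,  0.68725061],
       [ 0.        ,  0.        ,  0.        ,  1.        ]]
[... 248 characters left out ...]
  [-0.99994803, -0.00841018,  0.00576313,  0.01225635],
       [ 0.00537738,  0.04519018,  0.99896393,  1.0128012 ],
       [ 0.        ,  0.        ,  0.        ,  1.        ]])}
wrist {'K': array([[289.11840362,   0.        , 281.08557859],
       [  0.        , 289.11840362, 205.07470979],
       [  0.        ,   0.        ,   1.        ]]), 'hand_eye': array([[ 9.99999967e-01,  1.89279525e-04, -1.73386203e-04,
        -7.02723286e-04],
       [ 1.41624521e-04, -9.70197675e-01, -2.42314776e-01,
        -6.81266637e-02],
       [-2.14084116e-04,  2.42314743e-01, -9.70197670e-01,
        -1.45163795e-01],
       [ 0.00000000e+00,  0.00000000e+00,  0.00000000e+00,
         1.00000000e+00]])}
```

View pics/a_top.png

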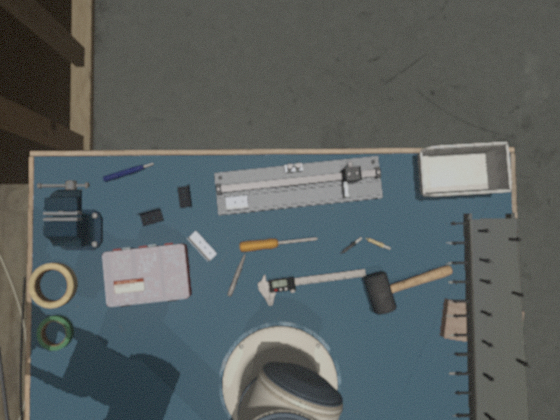

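View pics/a_side.png

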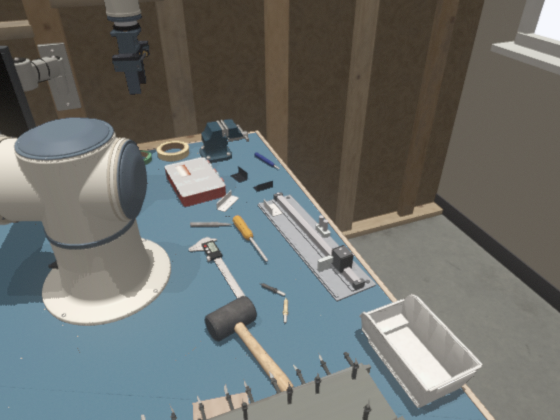

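View pics/a_wrist.png

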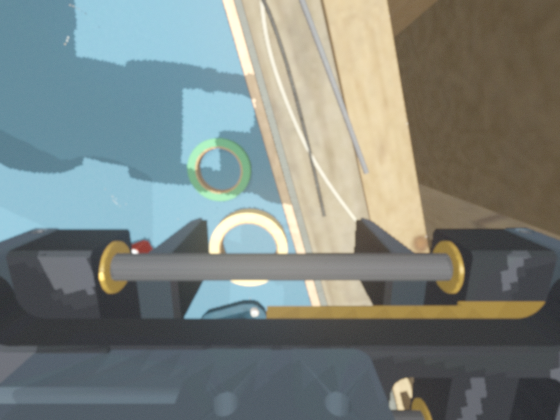

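The top view shows the jig at about (215-382, 155-213). The stop is at (352,172), the pin block at (293,168) and an aluminium clip in the channel at (236,202). The two black clip-shaped pieces at (185,196) and (151,216) and the bright one on the bench at (202,245) are lookalikes or the spare. I'll enlarge it to confirm.

Run:
```python
import cv2
im=cv2.imread("pics/a_top.png")
cv2.imwrite("pics/b_top.png",cv2.resize(im[145:225,205:395],None,fx=4.2,fy=4.2,interpolation=cv2.INTER_CUBIC))
im=cv2.imread("pics/a_side.png")
cv2.imwrite("pics/b_side.png",cv2.resize(im[180:300,250:380],None,fx=5,fy=5,interpolation=cv2.INTER_CUBIC))
```

```text
(no output)
```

View pics/b_top.png

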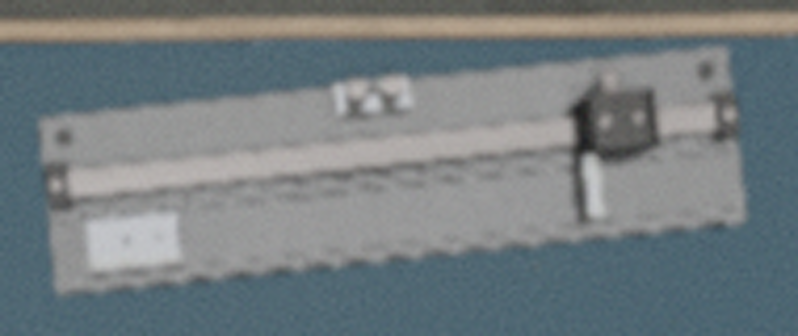

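View pics/b_side.png

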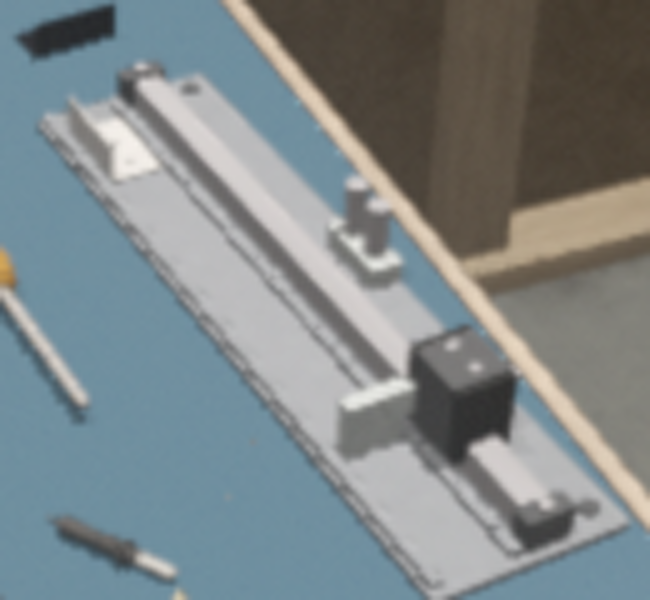

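The crop confirms it: the silver angle clip in the channel at top px (236,202) has its upright leg on the robot side, so it is the one meant. The bench ones are either black or outside the jig. The stop's paddle reaches toward the robot, and the two pins stand on the block at (293,168). Next I'll measure the jig pose.

```bash
cat > h.py <<'E'
import numpy as np, cv2
from scipy.spatial.transform import Rotation as R
def cam(cm,T=None):
    E=np.array(cm["extrinsics"]) if "extrinsics" in cm else T@np.array(cm["hand_eye"])
    return np.array(cm["K"]),E
def toolT(s):
    T=np.eye(4);T[:3,:3]=R.from_euler("xyz",s["tool_rot"],degrees=True).as_matrix();T[:3,3]=s["ee_pos"];return T
def ray(px,KE,z):
    K,E=KE;u,v=px
    d=E[:3,:3]@np.array([(u-K[0,2])/K[0,0],-(v-K[1,2])/K[1,1],-1])
    return E[:3,3]+d*(z-E[2,3])/d[2]
def proj(p,KE):
    K,E=KE;c=E[:3,:3].T@(np.asarray(p)-E[:3,3]);q=np.array([c[0],-c[1],-c[2]]);q=K@(q/q[2]);return q[:2]
E
python3 - <<'E'
from bench import camera_model
from h import *
KE=cam(camera_model("top"))
im=cv2.imread("pics/a_top.png")
hsv=cv2.cvtColor(cv2.GaussianBlur(im,(3,3),0),cv2.COLOR_BGR2HSV)
m=(hsv[...,1]<70).astype(np.uint8); m[:155]=0;m[216:]=0;m[:,:208]=0;m[:,390:]=0
m=cv2.morphologyEx(m,cv2.MORPH_CLOSE,np.ones((9,9)))
cs,_=cv2.findContours(m,cv2.RETR_EXTERNAL,cv2.CHAIN_APPROX_NONE)
c=max(cs,key=cv2.contourArea)
r=cv2.minAreaRect(c);b=cv2.boxPoints(r);print(r,b)
P=np.array([ray(p,KE,.006) for p in b]);print(P)
for i in range(4):print(np.linalg.norm(P[i]-P[(i+1)%4]))
C=P.mean(0);print("C",C)
o=cv2.resize(im[145:225,205:395],None,fx=4.2,fy=4.2)
cv2.polylines(o,[((b-[205,145]+.5)*4.2).astype(int)],True,(0,0,255))
cv2.imwrite("pics/c.png",o)
E
```

```text
((295.5, 185.0), (60.0, 175.0), 90.0) [[208. 155.]
 [383. 155.]
 [383. 215.]
 [208. 215.]]
[[ 0.54558614  0.16940991  0.006     ]
 [ 0.54230093 -0.25545077  0.006     ]
 [ 0.39648703 -0.25249207  0.006     ]
 [ 0.40007921  0.16960593  0.006     ]]
0.42487337849085477
0.1458439113976325
0.42211328183370656
0.14550705725848495
C [ 0.47111333 -0.04223175  0.006     ]
```

View pics/c.png

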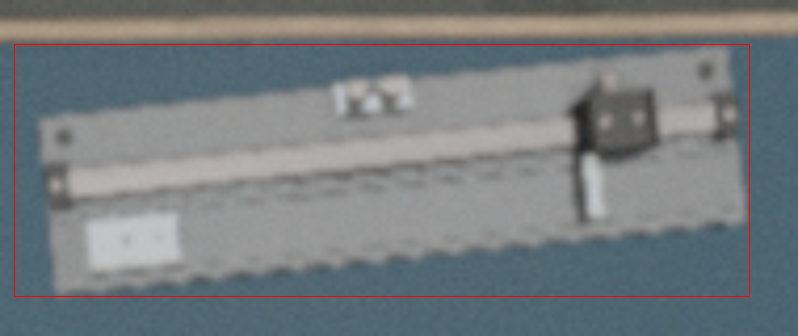

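The mask swallowed the bench, so that measurement fails. I'll retry with a blue-minus-red mask and Otsu.

Run:
```python
from bench import camera_model
from h import *
KE=cam(camera_model("top"))
im=cv2.imread("pics/a_top.png")
g=cv2.GaussianBlur(im,(3,3),0).astype(int)
d=np.clip(g[...,0]-g[...,2]+60,0,255).astype(np.uint8)[154:218,208:390]
t,m0=cv2.threshold(d,0,1,cv2.THRESH_BINARY_INV+cv2.THRESH_OTSU);print(t-60)
m=np.zeros(im.shape[:2],np.uint8);m[154:218,208:390]=m0;m=cv2.morphologyEx(m,cv2.MORPH_OPEN,np.ones((3,3)))
m=cv2.morphologyEx(m,cv2.MORPH_CLOSE,np.ones((5,5)))
cs,_=cv2.findContours(m,cv2.RETR_EXTERNAL,cv2.CHAIN_APPROX_NONE)
c=max(cs,key=cv2.contourArea)
r=cv2.minAreaRect(c);b=cv2.boxPoints(r);print(r)
P=np.array([ray(p,KE,.006) for p in b]);print(P.round(4))
for i in range(4):
    v=P[(i+1)%4]-P[i];print(np.linalg.norm(v).round(4),np.degrees(np.arctan2(v[1],v[0])).round(2))
print("C",P.mean(0))
# by eye
e=np.array([[40,118],[727,47],[746,220],[57,294]])/4.2+[205-.5,145-.5]
P=np.array([ray(p,KE,.006) for p in e]);print("eye",P.round(4),P.mean(0))
for i in range(4):
    v=P[(i+1)%4]-P[i];print(np.linalg.norm(v).round(4),np.degrees(np.arctan2(v[1],v[0])).round(2))
```

```text
16.0
((298.110595703125, 184.3333740234375), (44.65158462524414, 166.1014404296875), 83.93821716308594)
[[ 0.5067  0.157   0.006 ]
 [ 0.5464 -0.2442  0.006 ]
 [ 0.4382 -0.2535  0.006 ]
 [ 0.3991  0.1458  0.006 ]]
0.4031 -84.35
0.1086 -175.1
0.4012 95.58
0.1082 5.91
C [ 0.47261337 -0.04871721  0.006     ]
eye [[ 0.5026  0.1549  0.006 ]
 [ 0.5407 -0.2423  0.006 ]
 [ 0.4403 -0.2512  0.006 ]
 [ 0.4011  0.1454  0.006 ]] [ 0.4711832  -0.04831231  0.006     ]
0.399 -84.52
0.1008 -174.89
0.3985 95.65
0.102 5.37
```

The plate sides measure 0.40 x 0.102-0.108 m, against the given 0.400 x 0.103. The jig is at about (0.4715, -0.0485) with a yaw of about 5.5°. Next are closer wrist views of the pins and the stop.

```bash
cat >> h.py <<'E'
JC=np.array([0.4715,-0.0485]);YAW=5.55
def J2W(x,y,z):
    a=np.radians(YAW);ex=np.array([np.cos(a),np.sin(a)]);ey=np.array([-ex[1],ex[0]])
    return np.r_[JC+ex*x+ey*y,z]
def W2J(p):
    a=np.radians(YAW);ex=np.array([np.cos(a),np.sin(a)]);ey=np.array([-ex[1],ex[0]])
    d=np.asarray(p)[:2]-JC;return np.array([d@ex,d@ey,p[2]])
ORI=[180,0,90+YAW]
E
python3 - <<'E'
from bench import *
from h import *
KE=cam(camera_model("top"))
gy=W2J(ray((293,168),KE,.03));print("gap top est",gy, "stop top", W2J(ray((352,171),KE,.058)),"clip",W2J(ray((236.5,202),KE,.007)))
import pickle
def shot(n):
    s=read_state();im=capture("wrist");pickle.dump((s,camera_model("wrist")),open(f"pics/{n}.pkl","wb"));cv2.imwrite(f"pics/{n}.png",im[:,:,::-1])
move_pose(J2W(0.10,gy[1],.17),ORI);shot("w1")
move_pose(J2W(0.09,-.12,.17),ORI);shot("w2")
print(read_state()["time"])
E
```

```text
gap top est [0.03849671 0.00960514 0.03      ] stop top [ 0.01361012 -0.12288215  0.058     ] clip [-0.02606111  0.15250238  0.007     ]
3.4833
```

View pics/w1.png

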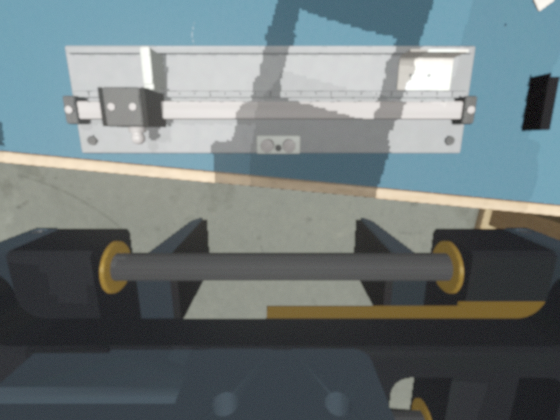

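View pics/w2.png

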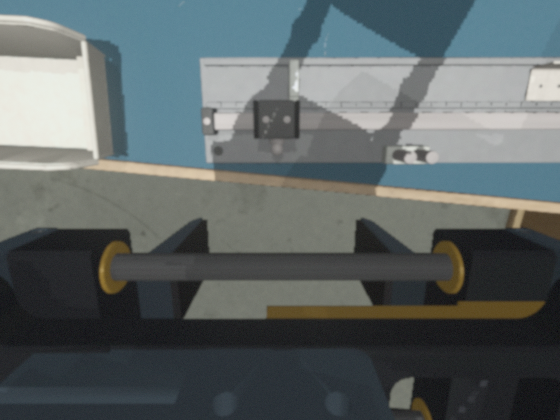

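Run:
```python
import cv2
im=cv2.imread("pics/w1.png")
a=cv2.resize(im[35:165,230:330],None,fx=4.5,fy=4.5,interpolation=cv2.INTER_CUBIC)
cv2.imwrite("pics/d1.png",a)
b=cv2.resize(im[35:165,55:185],None,fx=4.5,fy=4.5,interpolation=cv2.INTER_CUBIC)
cv2.imwrite("pics/d2.png",b)
c=cv2.resize(im[35:165,385:485],None,fx=4.5,fy=4.5,interpolation=cv2.INTER_CUBIC)
cv2.imwrite("pics/d3.png",c)
```

```text
(no output)
```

View pics/d1.png

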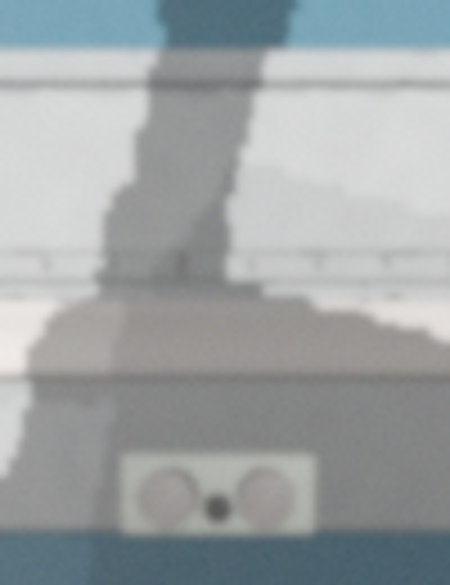

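View pics/d2.png

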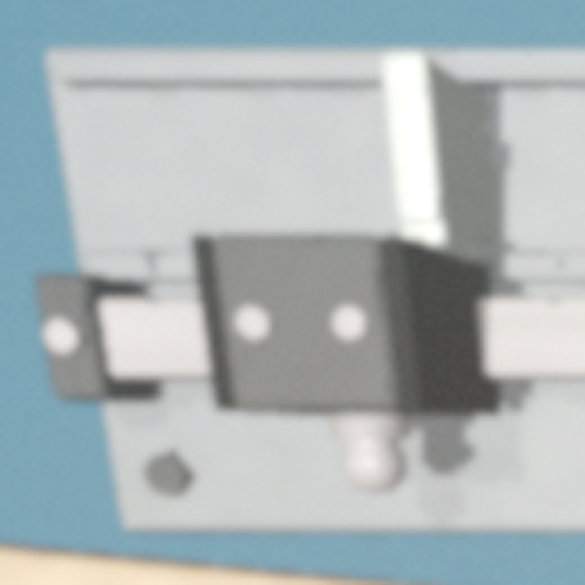

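View pics/d3.png

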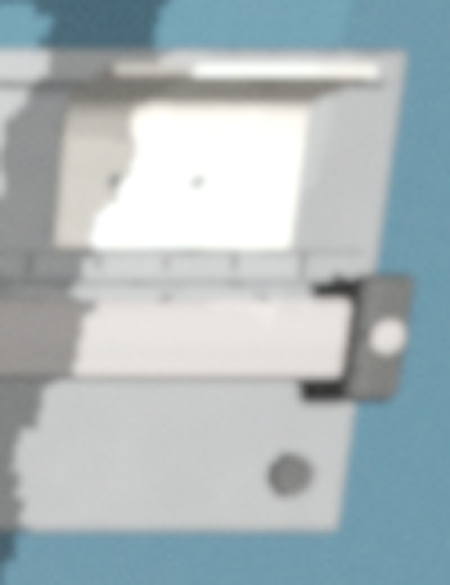

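In the wrist view the pin tops are at (267,146) and (289,145), the end-block screws at (68,110) and (471,110), the nose ball at (138,137), and the clip's foot at about (427,72).

Run:
```python
from h import *
import pickle
s,cm=pickle.load(open("pics/w1.pkl","rb"));KE=cam(cm,toolT(s))
def d(p,u0,v0=35):return (p[0]/4.5+u0-.5,p[1]/4.5+v0-.5)
for n,p,u,z in [("c1",(47,48),55,.006),("c2",(125,528),55,.006),("c3",(407,50),385,.006),("c4",(340,530),385,.006),
 ("pinL",(167,498),230,.05),("pinR",(265,497),230,.05),("scrR",(60,337),55,.027),("scrL",(388,338),385,.027),
 ("stopscr",(300.5,322),55,.0585),("nose",(375,462),55,.036),("paddle top left edge mid",(437,145),55,.039),
 ("clip foot R-near",(63,103),385,.008),("foot R far",(57,248),385,.008),("foot L far",(296,248),385,.008),("leg top L",(380,70),385,.031),("leg top R",(110,70),385,.031)]:
    print(n,W2J(ray(d(p,u),KE,z)).round(4))
```

```text
c1 [-0.0505 -0.1997  0.006 ]
c2 [ 0.0513 -0.1998  0.006 ]
c3 [-0.0503  0.1975  0.006 ]
c4 [0.0515 0.1984 0.006 ]
pinL [ 0.0425 -0.0033  0.05  ]
pinR [0.0423 0.0163 0.05  ]
scrR [ 0.0103 -0.1927  0.027 ]
scrL [0.0103 0.1897 0.027 ]
stopscr [ 0.0099 -0.125   0.0585]
nose [ 0.0358 -0.125   0.036 ]
paddle top left edge mid [-0.0246 -0.1042  0.039 ]
clip foot R-near [-0.0394  0.1237  0.008 ]
foot R far [-0.0101  0.1253  0.008 ]
foot L far [-0.0101  0.1782  0.008 ]
leg top L [-0.0401  0.1775  0.031 ]
leg top R [-0.0401  0.1239  0.031 ]
```

The scene agrees with the given sizes:
- The pins are 19.6 mm apart.
- The nose is on the stop's middle.
- The clip is 53 mm long.
- The plate centre is off by about 1 mm.

The nose is at y = -0.125 and the gap at y = +0.0065. I'll push with closed fingers.

Run:
```python
from bench import *
from h import *
def st(t):
    s=read_state();a=np.radians(YAW);f=s["ft_force"];print(t,s["time"].__round__(2),W2J(s["ee_pos"]).round(4),"Fy",round(-np.sin(a)*f[0]+np.cos(a)*f[1],2),"F",f.round(2))
    
grab(5); print(read_state()["gripper_width"])
move_pose(J2W(.010,-.195,.12),ORI)
movel(J2W(.010,-.195,.059),v=.1); st("down")
for y in (-.168,-.160,-.157,-.154):
    movel(J2W(.010,y,.059),v=.03); st("c")
movel(J2W(.010,-.10,.059),v=.05); st("p")
```

```text
0.000559048193582228
down 6.15 [ 0.0105 -0.195   0.0594] Fy -0.85 F [ 0.03 -0.85 -0.11]
c 7.2 [ 0.0101 -0.1682  0.059 ] Fy -0.5 F [ 0.5  -0.46  0.32]
c 7.62 [ 0.01   -0.1598  0.059 ] Fy -1.03 F [ 0.6  -0.97  0.51]
c 7.87 [ 0.01   -0.1569  0.059 ] Fy -0.32 F [ 0.13 -0.31 -1.09]
c 8.12 [ 0.01   -0.1539  0.059 ] Fy -0.91 F [-0.19 -0.94 -0.17]
p 9.35 [ 0.01   -0.1001  0.059 ] Fy -0.83 F [-0.49 -0.89 -0.19]
```

Run:
```python
from bench import *
from h import *
import pickle
s=read_state();im=capture("wrist");pickle.dump((s,camera_model("wrist")),open("pics/w3.pkl","wb"));cv2.imwrite("pics/w3.png",im[:,:,::-1])
im=capture("side");cv2.imwrite("pics/s3.png",cv2.resize(im[180:300,240:380,::-1],None,fx=5,fy=5,interpolation=cv2.INTER_CUBIC))
```

```text
(no output)
```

View pics/w3.png

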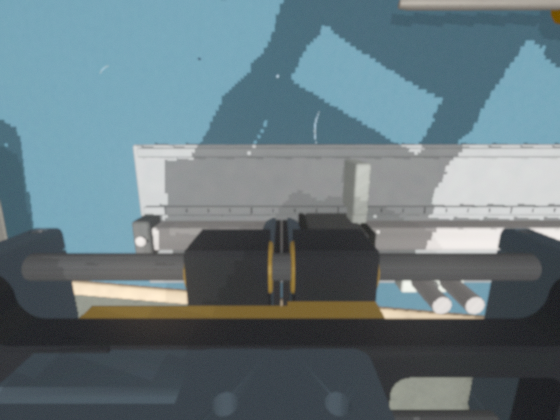

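View pics/s3.png

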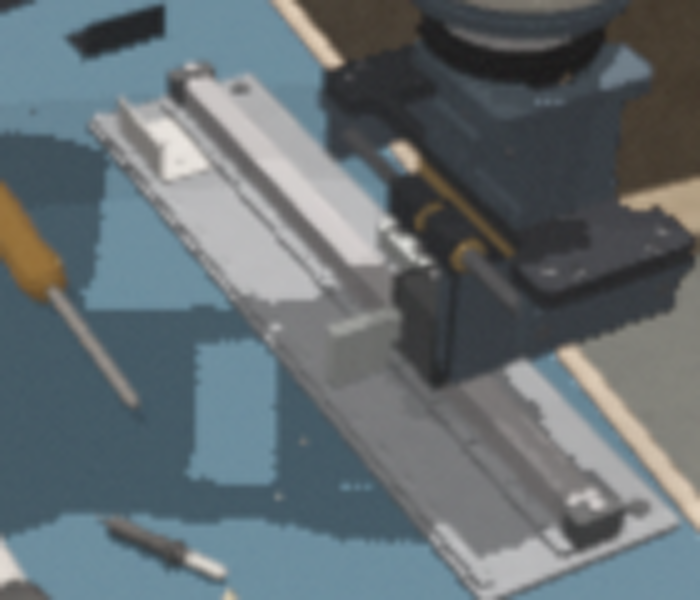

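The stop is moving with the fingers and the paddle is at wrist px (345-369, 158-220). I'll get the stop-to-finger offset from the paddle.

Run:
```python
import cv2
im=cv2.imread("pics/w3.png")
cv2.imwrite("pics/d4.png",cv2.resize(im[140:260,300:480],None,fx=4,fy=4,interpolation=cv2.INTER_CUBIC))
```

```text
(no output)
```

View pics/d4.png

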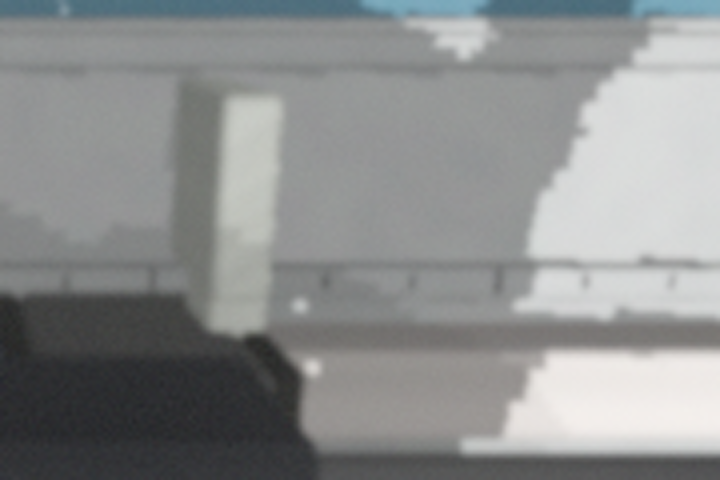

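Run:
```python
from h import *
import pickle
s,cm=pickle.load(open("pics/w3.pkl","rb"));KE=cam(cm,toolT(s))
print(W2J(s["ee_pos"]))
for p in [(283,97),(277,180),(270,250),(225,97),(217,250)]:
    print(W2J(ray((p[0]/4+300-.5,p[1]/4+140-.5),KE,.039)).round(4))
```

```text
[ 0.0099756  -0.10007838  0.05896432]
[-0.0413 -0.0499  0.039 ]
[-0.0294 -0.0499  0.039 ]
[-0.019  -0.0501  0.039 ]
[-0.0413 -0.0581  0.039 ]
[-0.019  -0.0579  0.039 ]
```

```bash
cat >> h.py <<'E'
def fy(n=6):
    from bench import read_state,wait
    a=np.radians(YAW);L=[]
    for _ in range(n):
        f=read_state()["ft_force"];L.append([np.cos(a)*f[0]+np.sin(a)*f[1],-np.sin(a)*f[0]+np.cos(a)*f[1],f[2]]);wait(.02)
    return np.mean(L,0).round(2)
E
python3 - <<'E'
from bench import *
from h import *
import pickle
movel(J2W(.010,-.046,.059),v=.04); print(fy())
for y in np.arange(-.044,-.0294,.0015):
    movel(J2W(.010,y,.059),v=.02); print(round(y,4),W2J(read_state()["ee_pos"])[1].round(4),fy(4))
print(read_state()["time"])
s=read_state();im=capture("wrist");pickle.dump((s,camera_model("wrist")),open("pics/w4.pkl","wb"));cv2.imwrite("pics/w4.png",im[:,:,::-1])
cv2.imwrite("pics/d5.png",cv2.resize(im[140:340,300:480,::-1],None,fx=3,fy=3,interpolation=cv2.INTER_CUBIC))
E
```

```text
[-0.11 -0.22 -0.01]
-0.044 -0.0439 [-0.14 -0.02  0.29]
-0.0425 -0.0426 [-0.63 -3.76  0.02]
-0.041 -0.0413 [-1.84 -6.47 -0.86]
-0.0395 -0.0399 [-2.32 -7.57 -0.22]
-0.038 -0.0383 [-1.88 -7.23 -0.3 ]
-0.0365 -0.0367 [-1.88 -5.43 -0.17]
-0.035 -0.035 [-1.03 -2.9  -0.22]
-0.0335 -0.0333 [-0.16  0.12 -0.16]
-0.032 -0.0319 [-0.15 -0.21  0.01]
-0.0305 -0.0304 [0.01 0.14 0.22]
14.2167
```

View pics/d5.png

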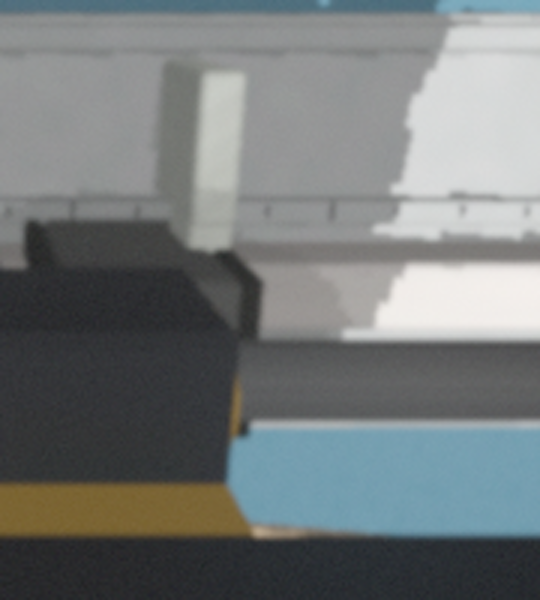

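The push rose to 7.6 N, fell to zero, and the stop sprung ahead of the fingers, as described. I'll retreat and verify from above.

Run:
```python
from bench import *
from h import *
import pickle
movel(J2W(.010,-.036,.059),v=.05)
movel(J2W(.010,-.036,.12),v=.12)
move_pose(J2W(.10,.06,.17),ORI)
s=read_state();im=capture("wrist");pickle.dump((s,camera_model("wrist")),open("pics/w5.pkl","wb"));cv2.imwrite("pics/w5.png",im[:,:,::-1])
cv2.imwrite("pics/d6.png",cv2.resize(im[35:165,170:300,::-1],None,fx=4.5,fy=4.5,interpolation=cv2.INTER_CUBIC))
cv2.imwrite("pics/d7.png",cv2.resize(im[35:165,330:490,::-1],None,fx=4.5,fy=4.5,interpolation=cv2.INTER_CUBIC))
print(s["time"])
```

```text
15.8
```

View pics/d6.png

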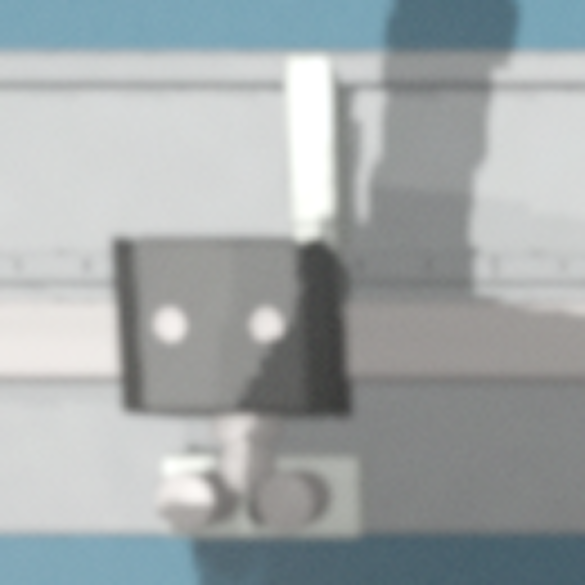

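View pics/d7.png

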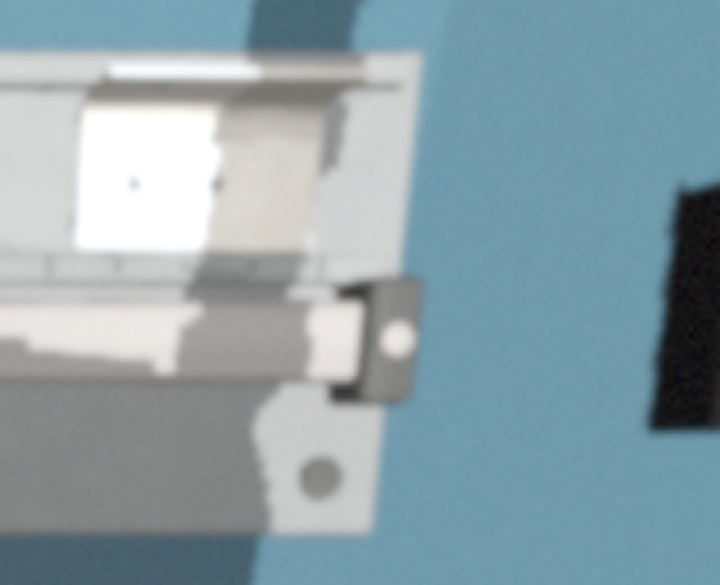

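Run:
```python
from h import *
import pickle
s,cm=pickle.load(open("pics/w5.pkl","rb"));KE=cam(cm,toolT(s))
def d(p,u0,v0=35):return (p[0]/4.5+u0-.5,p[1]/4.5+v0-.5)
for n,p,u,z in [("stopscr",(218.5,325),170,.0585),("pinmid",(238.5,500),170,.05),("paddle left",(333,145),170,.039),
 ("legL",(367,70),330,.031),("legR",(107,70),330,.031),("black",(665,320),330,.01)]:
    print(n,W2J(ray(d(p,u),KE,z)).round(4))
```

```text
stopscr [0.0099 0.0069 0.0585]
pinmid [0.0423 0.0074 0.05  ]
paddle left [-0.0251  0.0269  0.039 ]
legL [-0.0406  0.1757  0.031 ]
legR [-0.0405  0.1242  0.031 ]
black [0.0045 0.256  0.01  ]
```

The stop is set: the nose is within 0.5 mm of the gap's middle, and the paddle face is at y = 0.027. Now the clip.

Run:
```python
from bench import *
from h import *
import pickle
move_pose(J2W(-.037,.203,.10),ORI)
movel(J2W(-.037,.203,.042),v=.08);print(fy(4))
movel(J2W(-.037,.180,.042),v=.04)
movel(J2W(-.037,.110,.042),v=.04);print(fy(4))
s=read_state();print(s["time"],W2J(s["ee_pos"]))
im=capture("wrist");pickle.dump((s,camera_model("wrist")),open("pics/w6.pkl","wb"));cv2.imwrite("pics/w6.png",im[:,:,::-1])
im=capture("side");cv2.imwrite("pics/s6.png",cv2.resize(im[170:300,240:380,::-1],None,fx=4.5,fy=4.5,interpolation=cv2.INTER_CUBIC))
im=capture("top");cv2.imwrite("pics/t6.png",cv2.resize(im[145:225,205:395,::-1],None,fx=4.2,fy=4.2,interpolation=cv2.INTER_CUBIC))
```

```text
[ 0.4  -0.4  -0.34]
[-0.02 -0.2  -0.42]
20.3333 [-0.03697014  0.11011964  0.04199788]
```

View pics/w6.png

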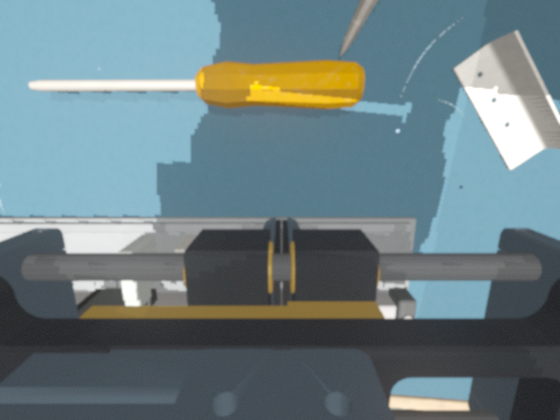

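View pics/s6.png

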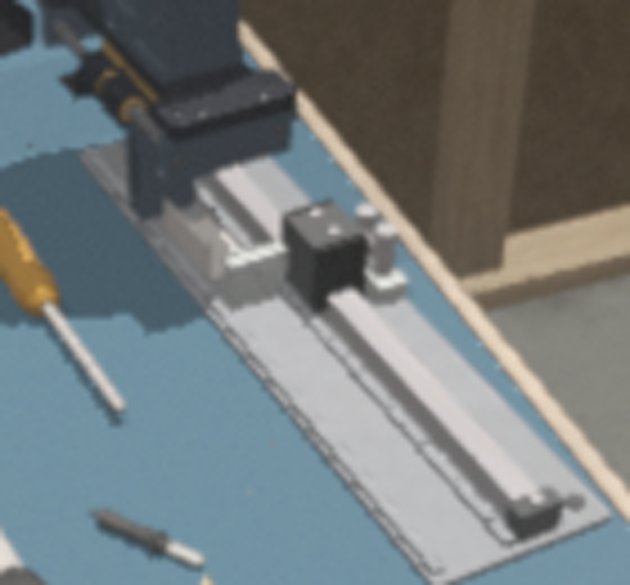

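View pics/t6.png

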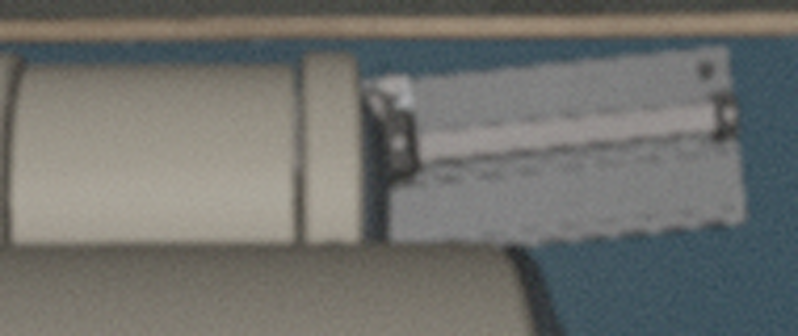

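The clip moves with the fingers, still square in the channel. I'll step in with the force watched.

Run:
```python
from bench import *
from h import *
import pickle
movel(J2W(-.037,.0965,.042),v=.03);print(fy(5))
y=.0965
while y>.084:
    y-=.0008
    movel(J2W(-.037,y,.042),v=.02);f=fy(4);print(round(y,4),W2J(read_state()["ee_pos"])[1].round(4),f)
    if f[1]>1.3:break
s=read_state();print(s["time"])
im=capture("side");cv2.imwrite("pics/s7.png",cv2.resize(im[170:300,240:380,::-1],None,fx=4.5,fy=4.5,interpolation=cv2.INTER_CUBIC))
```

```text
[-0.38 -0.4   0.15]
0.0957 0.0957 [ 0.16 -0.11 -0.11]
0.0949 0.0949 [ 0.17 -0.03 -0.3 ]
0.0941 0.0941 [-0.32  0.14  0.32]
0.0933 0.0933 [-0.39  0.18  0.51]
0.0925 0.0925 [-0.09  0.06  0.47]
0.0917 0.0917 [0.46 0.11 0.3 ]
0.0909 0.0909 [-0.17  0.55  0.27]
0.0901 0.0901 [-0.37 -0.34  0.34]
0.0893 0.0893 [-0.06  0.85  0.2 ]
0.0885 0.0885 [-0.43  1.1  -0.11]
0.0877 0.0878 [-0.38  3.61 -0.1 ]
24.65
```

View pics/s7.png

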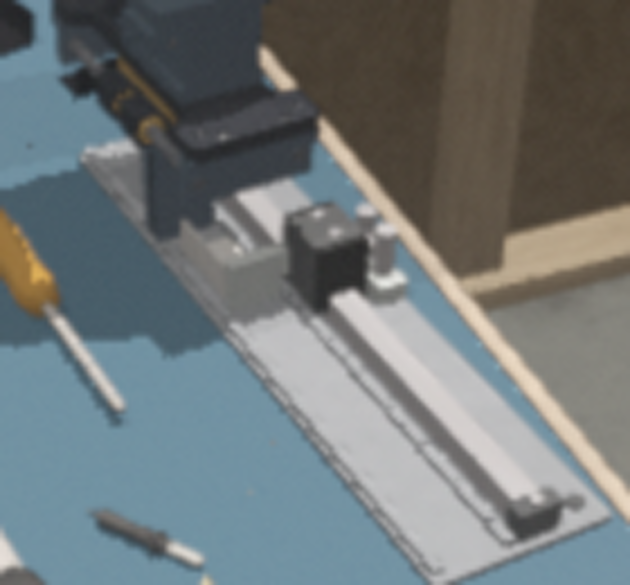

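Contact came at 3.6 N, at y ≈ 0.088 against a predicted 0.089. I'll hold briefly, retreat, and check from above.

Run:
```python
from bench import *
from h import *
import pickle
wait(.3)
movel(J2W(-.037,.100,.042),v=.03)
movel(J2W(-.037,.100,.12),v=.12)
move_pose(J2W(.10,.04,.17),ORI)
s=read_state();im=capture("wrist");pickle.dump((s,camera_model("wrist")),open("pics/w8.pkl","wb"));cv2.imwrite("pics/w8.png",im[:,:,::-1])
cv2.imwrite("pics/d8.png",cv2.resize(im[35:165,190:350,::-1],None,fx=4.5,fy=4.5,interpolation=cv2.INTER_CUBIC))
print(s["time"])
```

```text
27.0333
```

View pics/d8.png

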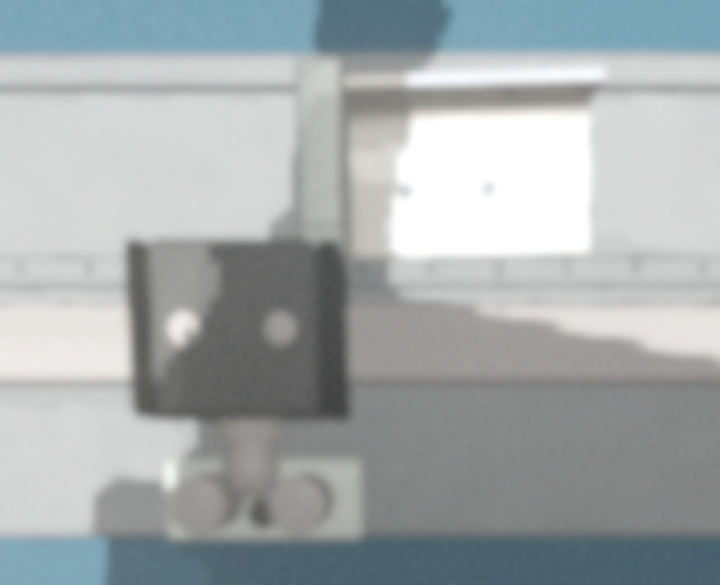

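Run:
```python
from h import *
import pickle
s,cm=pickle.load(open("pics/w8.pkl","rb"));KE=cam(cm,toolT(s))
def d(p,u0=190,v0=35):return (p[0]/4.5+u0-.5,p[1]/4.5+v0-.5)
for n,p,z in [("stopscr",(231.5,328),.0585),("pinmid",((203+302)/2,503),.05),("paddle left",(343,145),.039),
 ("legL",(606,74),.031),("legR",(347,74),.031),("footL near",(593,110),.008),("footL far",(592,254),.008),("footR far",(347,256),.008)]:
    print(n,W2J(ray(d(p),KE,z)).round(4))
```

```text
stopscr [0.0098 0.0059 0.0585]
pinmid [0.0422 0.0079 0.05  ]
paddle left [-0.0257  0.0262  0.039 ]
legL [-0.0403  0.0781  0.031 ]
legR [-0.0403  0.0268  0.031 ]
footL near [-0.039   0.0787  0.008 ]
footL far [-0.0099  0.0794  0.008 ]
footR far [-0.0095  0.0253  0.008 ]
```

The clip is up against the stop (52 mm long, flush, square). The stop reads 1-2 mm right of the gap's middle, though, which is too close to the limit to trust. A closer view straight above will show it without parallax.

Run:
```python
from bench import *
from h import *
import pickle
move_pose(J2W(.105,.0075,.105),ORI)
wait(.2)
s=read_state();im=np.mean([capture("wrist").astype(float) for _ in range(4)],0).astype(np.uint8);pickle.dump((s,camera_model("wrist")),open("pics/w9.pkl","wb"));cv2.imwrite("pics/w9.png",im[:,:,::-1])
cv2.imwrite("pics/d9.png",cv2.resize(im[20:200,215:350,::-1],None,fx=4,fy=4,interpolation=cv2.INTER_CUBIC)[:,:])
cv2.imwrite("pics/d9.png",cv2.resize(im[90:200,225:345,::-1],None,fx=5,fy=5,interpolation=cv2.INTER_CUBIC))
print(s["time"])
```

```text
27.675
```

View pics/d9.png

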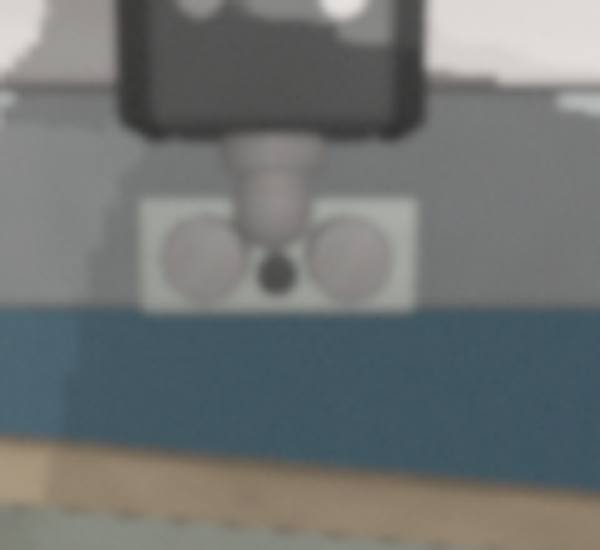

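View pics/w9.png

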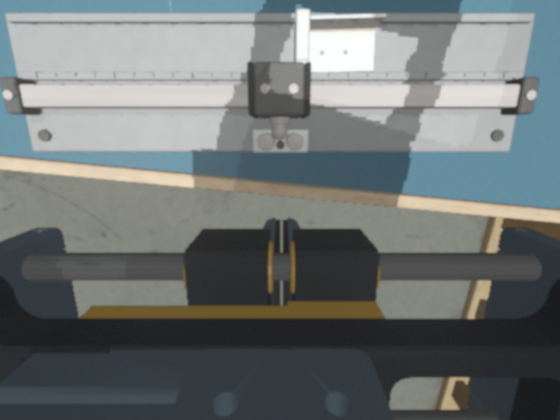

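Straight above, the pins' middle is at crop px 276.5, with the nose at 272.5 and the block's middle at 273. The nose is therefore about 0.5 mm from the gap's middle, inside 2 mm. The clip is flush and square and the robot is clear, so I'll hand in.

Run:
```python
from bench import *
print(sign_off(), read_state()["time"])
```

```text
the job is handed in; nothing more can be done
the job is handed in; nothing more can be done
```

The jig is set up and the job is handed in; `sign_off` gave no verdict. The last clock reading before handing in was about 27.7 s of the 59 s allowed.

**Stop:** I pushed it left with closed fingertips until it clicked in. The push rose to about 7.6 N and fell to zero, then the stop sprang home ahead of the fingers.

**Clip:** I pushed it right by its upright leg until it met the paddle, with 3.6 N at contact. That is below the roughly 8 N the stop holds against. I then backed the arm off clear of everything.

**Last checks:**
- **Nose:** The close view from straight above put it about 0.5 mm from the middle of the gap. An earlier oblique view had read up to 2 mm off; I trust the close one because it has almost no parallax.
- **Clip:** It sits square in the channel, its end within about 1 mm of the paddle (limit 2.5 mm).
- **Other loose things:** I did not re-measure them. The fingers worked only over the jig.

The first colour mask for the jig outline failed and was replaced with one that matched the given plate size. The wrist force was noisy to about 0.5 N.

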